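Refit the purge-valve knob and hold the valve open

TASK

Get the air purge for the mould going: first slide the black throttle grip along its track until it stands level with the yellow pointer, then pick up the loose red knob, turn it so that its flat matches the flat of the bare D-shaft on the green valve, and push it fully home on the shaft. Press the knob on down so that the spring-loaded shaft goes in almost all its way, and finish like that: still holding the knob pressed down, without letting go. Leave the throttle at the pointer and do not shift the other things on the bench.

Things in the scene. Friction and masses are not known exactly. Their poses are not given: they have to be found in the camera images.
- throttle (a joint): position of the throttle grip along its track, m, 0 to 0.120; grows towards the +y of the throttle base; 0.060 is the middle of the track. It moves with about 1.5 N of friction and stays where it is left
- throttle_top (a point): centre of the top face of the black throttle grip, a block 28 mm across the track, 20 mm along the track and 40 mm tall (its foot is 14.5 mm above the bench, this point 54.5 mm); a thin white line across its top marks its middle
- throttle_base: aluminium track of the throttle, fixed, 40 x 170 x 14 mm, long along its own y; origin at the centre of its underside on the bench. Its place and yaw vary
- marker: yellow triangular pointer, 22 x 18 mm, 15 mm tall, just beside the track on its +x side, tip towards the track; the robot passes through it. Axes parallel to the throttle base's; its tip lies at its y = 0: the grip is right when its middle has the same y in the track's frame. Its place along the track varies
- knob: loose red knob, 70 g, upright on the bench. Skirt 45 mm across, 24 mm tall; on it a grip bar 16 mm thick (along y), 42 mm long (along x), 24 to 50 mm above the underside. Origin: centre of the underside, z up. In the underside a D-shaped bore 20 mm deep: 16.4 mm round, with a flat 4.7 mm from the axis on the +x side. The white line on the bar runs from the middle to the +x (flat) end
- valve: fixed green valve block, 110 x 110 x 44 mm, brass stubs on its +x and -x sides reach 75 mm from its middle; origin at the centre of its underside on the bench. The steel D-shaft stands upright on its centre: 14 mm round, a flat 3.5 mm from the axis on the +x side, tip 80 mm above the bench, last 3 mm tapered. It does not turn. A white stripe on the block's top is on that side
- spindle_seat (a point): foot of the D-shaft, on its axis at the top of its brass collar (28 mm across), where the knob's underside rests when home; 62 mm above the bench unless pressed, 18 mm below the tip; moves with the shaft. x points to the flat (white line on the collar), z up. The knob goes on only with the +x of both the same way (at the start up to 1.2 rad apart)
- spindle (a joint): how far the D-shaft is pressed down, m, 0 (out) to 0.006 (stop). A spring pushes it out: about 4 N to start it, 8 N at the stop
- bushing: bystander: steel guide bushing, an open ring 44 mm across and 45 mm tall; origin at the centre of its underside
- guide_pin: bystander: steel guide pin standing on its 38 mm head, 25 mm thick, 64 mm tall; origin at the centre of its underside
- eyebolt: bystander: dark lifting eyebolt, 38 mm foot disc, ring standing on edge, 55 mm tall; origin at the centre of its underside
- grease_jar: bystander: black jar with yellow cap, 60 mm across, 55 mm tall; origin at the centre of its underside
- spray_can: bystander: blue spray can, 58 mm across, 180 mm tall; origin at the centre of its underside
- wrench: bystander: steel wrench lying flat, 170 mm long
- brush: bystander: hand brush lying flat, 170 mm long

How it is judged:
By the outcome, as a careful person would: the job done as asked, in the order asked, and still so for the second after the job is handed in, while the arm keeps its last pose, push and grip.
It also fails if it takes over 61 s, if anything falls off the work surface, if the arm or the gripper's body presses on something with over 40 N, if the wrist force passes 120 N, or if a joint passes its speed limit or range.

ROBOT

A 6-joint arm with a two-finger parallel gripper is mounted at the origin on the work surface. World frame = base frame: x ahead of the robot, y to its left, z up, the work surface at z = 0. Lengths are in m, angles in degrees, forces in N, time in s.
With the tool pointing down it reaches from about 0.35 to 0.875 m from the base axis. Payload 15.5 kg.
Tool frame: the origin (TCP) lies on the centre line of the jaws, within the pads' length; the fingertips stand 8 mm ahead of it and the grasp point (between the pads) lies 11 mm behind it (nose_length is the distance from the TCP to the fingertips, in m); x points along the fingers, y is the direction in which the jaws open and shut, and the axes are right-handed (so a half turn about x gives the same grasp; the last joint's range is limited). The gripper opens to 85 mm and grips with 20 to 120 N. Pads are 22 mm wide; open, the fingers measure 114 mm over their backs; the gripper's body (76 mm by 85 mm) begins 54 mm behind the grasp point. The pads swing forward as they close: fully open they stand 13 mm farther back than shut.
Start: joints at [66.721, 28.281, 77.091, -0, 74.628, -5.472], TCP at [0.191, 0.595, 0.239] pointing down, gripper open.
Joint ranges: [-166.48, 166.48], [-47.26, 123.95], [12.59, 153.08], [-70.14, 250.14], [6.76, 159.57], [-176.63, 176.63]. Speed limits (degrees/s): [108.29, 108.29, 147.25, 172.46, 172.46, 172.46].

INTERFACE

Orientations are given as [roll, pitch, yaw] about the fixed x, y, z axes, in that order (R = Rz(yaw) Ry(pitch) Rx(roll)).
In Python, from rig import * gives the robot as it stands.
- The arm moves only by the tool move_arm, never from a script. Its argument "plan" is one flat list of numbers, 7 for each row, row after row: the finger opening in cm, from 0 to 8.54, then the shift along the tool's x, y, z in cm, then the turn, a rotation vector about the tool's x, y, z in units of 8 degrees (1.0 is 8 degrees). A call has 1 to 5 rows; each row shifts and turns the commanded pose from where the row before left it, along the tool's axes as they then stand; what a row does not reach is not made up. A row lasts 1/8 s, in which the tool goes at most 62.5 mm and 10.7 degrees, less where a joint would pass 70% of its speed; a pose out of reach is approached as far as the arm can. A call with a gripper value outside its range is refused whole. The fingers move at their own pace and stop on an object; the grip force is fixed at half the most. Time passes only in rows, so rows that do not move let the fingers close. It gives the time, the measured TCP pose, the force and the opening at its end, in the units of the state.
- read_state(): the state, without advancing time (a new reading comes with each control period).
- get_image(name): name is "scene" or "side" or "wrist"; returns (picture, depth): 480x640x3 uint8, blue, green, red; 480x640 float32, m along the optical axis (not along the pixel's ray), 0 where there is no reading.
- calibration(name): a dict with "mtx" (3x3 intrinsics, pixels), "R" (3x3) and "t" (3): a world point X has camera coordinates R X + t. Camera axes: x right, y down, z forward; pixel columns grow to the right and rows downward; lengths in m; the calibration is good to about 2 mm. The wrist camera is an equidistant fisheye: a pixel r from the principal point sees the ray r / f radians off the axis. A picture is of the moment at which its call begins: read the wrist's pose just before it. calibration takes no time and is no camera call; for the wrist camera it gives the pose at the moment of the call.
- sign_off(): hands the job in, once; it reports no verdict.
The state is a dict: "time": time; "q": joint angles; "qd": joint speeds; "joint_efforts": joint torques, N m; "tool_pos": TCP position; "tcp_rot": TCP orientation; "force": force on the tool from outside, world axes, zero at the start; "moment": the same for the moment, N m; "finger_gap": finger opening in m.
Only numpy, scipy, OpenCV 4.12 (cv2) and the standard library are available. Lean on these libraries where they do the work, as an engineer would, in place of code of your own. Each camera call takes 0.05 s, during which the arm holds its last target.

## Working session

There is one attempt and no reset: what is moved stays moved. The work goes in short steps, Python scripts to look and compute and a tool call to move; the robot and the scene stay as the last step left them, time stands still between calls to the robot, and variables do not carry over. Pictures are saved under pics/ and viewed, and the job is handed in when it is done.

Besides the shell and the picture viewer there is one more tool, called after "Request:" in YAML: its name, and indented under it one key for each argument. move_arm: Moves the arm, as the interface text tells. Its arguments: {"type":"object","properties":{"plan":{"type":"array"}},"required":["plan"]}

```bash
mkdir -p pics; python3 - <<'E'
from rig import *
import cv2,numpy as np
print(read_state())
for n in("scene","side","wrist"):
    c=calibration(n)
    im,d=get_image(n); cv2.imwrite(f"pics/{n}0.png",im); np.savez(f"{n}0.npz",im=im,d=d,**{k:np.array(c[k]) for k in("mtx","R","t")}); print(n,{k:np.round(c[k],4).tolist() for k in c} )
E
```

```text
{'time': 0.0, 'q': array([ 6.67223326e+01,  2.83132220e+01,  7.71260301e+01,  1.60894047e-04,
        7.46282266e+01, -5.47157576e+00]), 'qd': array([-0.09115872, -0.09797875, -0.06275721,  0.00110098, -0.04648837,
       -0.08475651]), 'joint_efforts': array([-2.35006219e-04, -8.82195425e+01, -3.83865595e+01, -2.08589745e-04,
        1.02627699e-02,  5.22281141e-05]), 'tool_pos': array([0.19098329, 0.5947512 , 0.2387248 ]), 'tcp_rot': array([ -95.60325973,   89.93252108, -113.40939413]), 'force': array([ 0.00583181,  0.97479013, -0.19913085]), 'moment': array([ 0.01740849, -0.00112284,  0.01521424]), 'finger_gap': 0.08511886376147791}
scene {'mtx': [[504.7595, 0.0, 315.9525], [0.0, 504.7595, 236.1882], [0.0, 0.0, 1.0]], 'R': [[-0.7913, 0.6114, -0.0044], [0.4165, 0.5337, -0.7359], [-0.4476, -0.5842, -0.677]], 't': [0.4016, -0.1796, 1.3332]}
side {'mtx': [[571.0987, 0.0, 319.6767], [0.0, 571.0987, 240.2903], [0.0, 0.0, 1.0]], 'R': [[-0.9236, -0.3832, -0.0049], [-0.2264, 0.5559, -0.7998], [0.3093, -0.7376, -0.6002]], 't': [0.4993, 0.1483, 1.3407]}
wrist {'mtx': [[371.6483, 0.0, 315.7082], [0.0, 371.6483, 237.1247], [0.0, 0.0, 1.0]], 'R': [[0.3062, 0.952, -0.0003], [0.9117, -0.2931, 0.2878], [0.2739, -0.0883, -0.9577]], 't': [-0.6244, -0.0365, 0.3786]}
```

View pics/scene0.png

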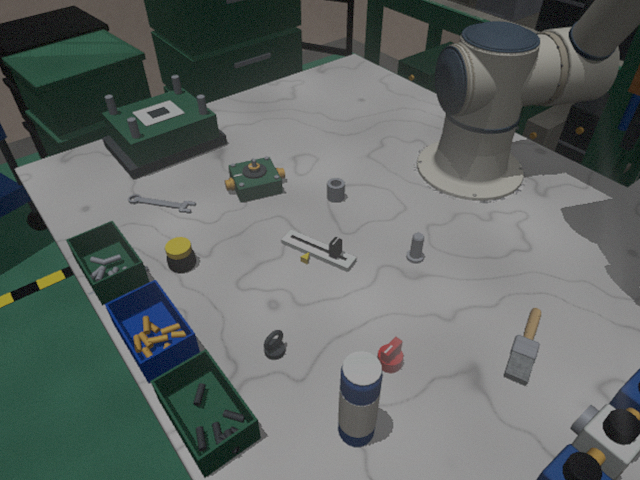

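View pics/side0.png

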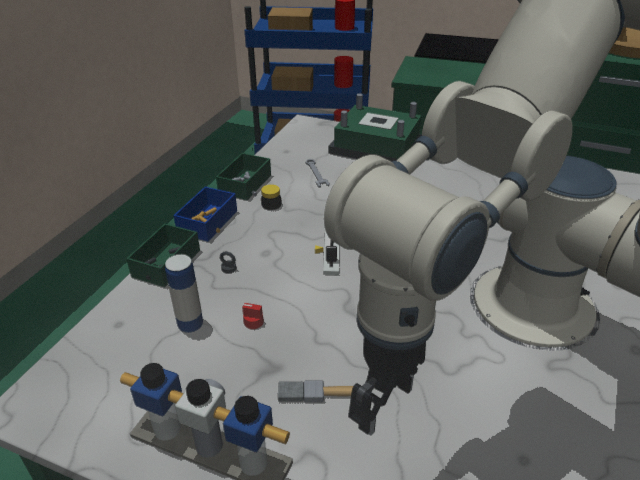

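View pics/wrist0.png

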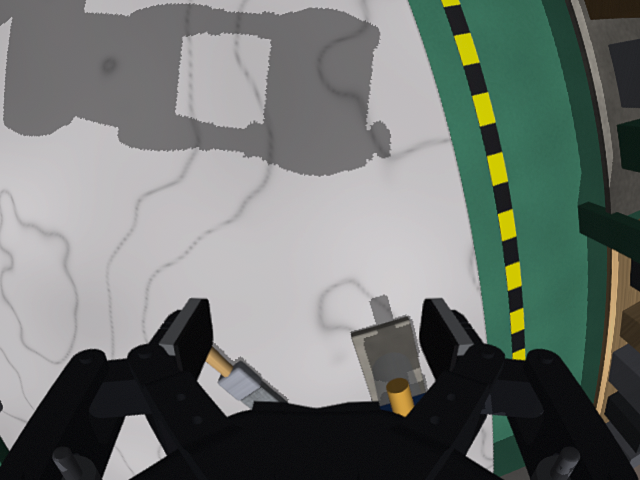

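The scene view shows the throttle track at about (318,250), with its grip at (336,245) and the pointer at (305,257). The knob is at (391,355), with the spray can near it at (360,400), and the valve is at (256,178). Next I'll get coarse positions.

```bash
cat > h.py <<'E'
import cv2,numpy as np
def load(f):
    z=np.load(f); return {k:z[k] for k in z}
def snap(n,f):
    from rig import get_image,calibration
    c=calibration(n); im,d=get_image(n)
    cv2.imwrite(f"pics/{f}.png",im); np.savez(f"{f}.npz",im=im,d=d,**{k:np.array(c[k]) for k in("mtx","R","t")})
    return load(f"{f}.npz")
def rays(S,uv,fish=False):
    uv=np.atleast_2d(np.asarray(uv,float)); K=S["mtx"]
    x=(uv[:,0]-K[0,2])/K[0,0]; y=(uv[:,1]-K[1,2])/K[1,1]
    if fish:
        th=np.hypot(x,y); s=np.where(th>1e-9,np.sin(th)/np.maximum(th,1e-9),1)
        r=np.c_[x*s,y*s,np.cos(th)]
    else: r=np.c_[x,y,np.ones(len(x))]
    return -S["R"].T@S["t"], r@S["R"]
def onplane(S,uv,z,fish=False):
    o,r=rays(S,uv,fish); return o+r*((z-o[2])/r[:,2])[:,None]
def pts(S,fish=False):
    v,u=np.mgrid[:480,:640]; uv=np.c_[u.ravel(),v.ravel()]
    o,r=rays(S,uv,fish); rc=r@S["R"].T
    d=S["d"].ravel(); P=o+r*(d/rc[:,2])[:,None]; P[d==0]=np.nan
    return P.reshape(480,640,3)
def proj(S,X,fish=False):
    X=np.atleast_2d(X); c=X@S["R"].T+S["t"]; K=S["mtx"]
    if fish:
        rr=np.hypot(c[:,0],c[:,1]); th=np.arctan2(rr,c[:,2]); k=th/np.maximum(rr,1e-9)
        return np.c_[c[:,0]*k*K[0,0]+K[0,2],c[:,1]*k*K[1,1]+K[1,2]]
    return np.c_[c[:,0]/c[:,2]*K[0,0]+K[0,2],c[:,1]/c[:,2]*K[1,1]+K[1,2]]
E
python3 - <<'E'
from h import *
S=load("scene0.npz"); P=pts(S)
for n,(u,v) in dict(grip=(336,239),mark=(305,257),tr1=(285,236),tr2=(353,265),knob=(391,345),valve=(256,160),bush=(336,182),pin=(417,236),eye=(275,340),jar=(179,244),can=(361,365),wr=(160,203),brush=(525,350)).items():
    print(n,np.round(P[v,u],3))
I=S["im"]
def up(x0,y0,x1,y1,f): cv2.imwrite(f,cv2.resize(I[y0:y1,x0:x1],None,fx=6,fy=6,interpolation=cv2.INTER_CUBIC))
up(270,220,370,280,"pics/z1.png"); up(215,145,295,205,"pics/z2.png"); up(370,325,420,380,"pics/z3.png")
E
```

```text
grip [0.488 0.043 0.055]
mark [0.546 0.012 0.013]
tr1 [ 0.541 -0.069  0.012]
tr2 [ 0.472  0.082 -0.001]
knob [0.577 0.301 0.047]
valve [ 0.453 -0.32   0.044]
bush [ 0.345 -0.13   0.037]
pin [0.356 0.146 0.064]
eye [0.716 0.148 0.011]
jar [ 0.753 -0.146  0.054]
can [0.708 0.36  0.181]
wr [ 0.708 -0.358  0.006]
brush [0.383 0.442 0.02 ]
```

```bash
cd pics; python3 -c "
import cv2,numpy as np
a=cv2.imread('z1.png');b=cv2.imread('z3.png');print(a.shape,b.shape)"
```

```text
(360, 600, 3) (330, 300, 3)
```

View pics/z1.png

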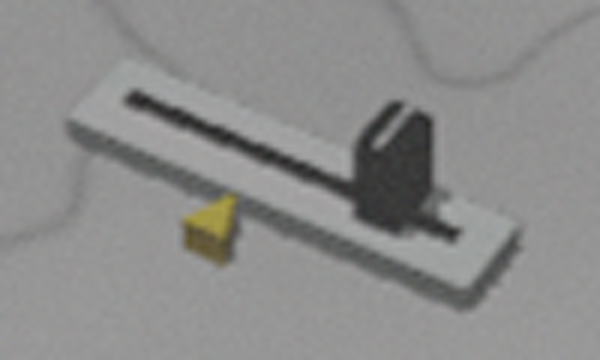

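View pics/z2.png

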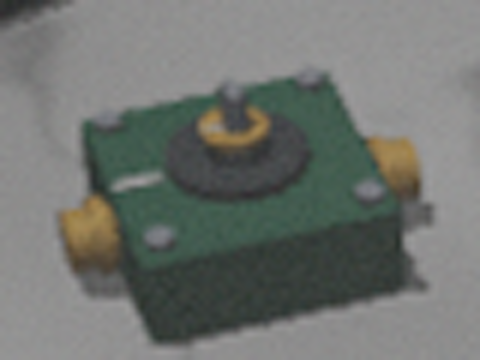

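View pics/z3.png

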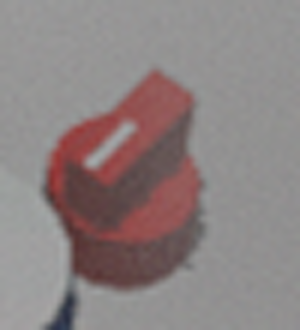

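```bash
cat >> h.py <<'E'
from scipy.spatial.transform import Rotation as Ro
def tool(st):
    return Ro.from_euler("xyz",st["tcp_rot"],degrees=True).as_matrix()
def need(target,jaw=None,st=None):
    """target TCP pos; jaw: world angle deg of tool y (mod 180) -> shift cm in tool axes now, turn units about x"""
    from rig import read_state
    st=st or read_state(); R=tool(st)
    out={"t":round(float(st["time"]),2),"shift_cm":np.round(100*R.T@(np.asarray(target)-st["tool_pos"]),3)}
    a=np.degrees(np.arctan2(R[1,1],R[0,1])); out["jaw_now"]=round(a,2); out["xaxis"]=np.round(R[:,0],4)
    if jaw is not None:
        d=(jaw-a+90)%180-90   # world ccw about z; tool x is down => -d
        X=Ro.from_rotvec([0,0,np.radians(d)]).as_matrix()@R
        # also straighten so x is down
        y=X[:,1].copy(); y[2]=0; y/=np.linalg.norm(y); x=np.array([0,0,-1.]); T=np.c_[x,y,np.cross(x,y)]
        out["turn_units"]=np.round(np.degrees(Ro.from_matrix(R.T@T).as_rotvec())/8,3); out["d_deg"]=round(d,2)
        out["shift_after_turn_cm"]=np.round(100*T.T@(np.asarray(target)-st["tool_pos"]),3)
    return out
E
python3 - <<'E'
from h import *
from rig import *
st=read_state(); R=tool(st); print(np.round(R,3))
W=load("wrist0.npz"); print("cam pos in tool",R.T@(-W["R"].T@W["t"]-st["tool_pos"]), "cam z in tool",R.T@W["R"][2], "cam x in tool",R.T@W["R"][0])
S=load("scene0.npz"); P=pts(S)
# track top: points with z 0.010-0.018 near
m=(abs(P[...,0]-.51)<.09)&(abs(P[...,1]-.005)<.12)&(P[...,2]>.009)&(P[...,2]<.019)
hsv=cv2.cvtColor(S["im"],cv2.COLOR_BGR2HSV)
ye=(hsv[...,1]>110)&(hsv[...,0]>15)&(hsv[...,0]<40)
q=P[m&~ye][:,:2]; r=cv2.minAreaRect((q*1000).astype(np.float32)); print(len(q),r)
print("mark",P[m&ye].mean(0))
print(P[(abs(P[...,0]-.5)<.05)&(abs(P[...,1]-.05)<.06)&(P[...,2]>.048)].mean(0))
red=((hsv[...,0]<8)|(hsv[...,0]>172))&(hsv[...,1]>120)
print("knobtop",P[red&(P[...,2]>.043)&(P[...,2]<.06)].mean(0))
w=(hsv[...,0]>60)&(hsv[...,0]<90)&(hsv[...,1]>80)&(abs(P[...,2]-.044)<.004)&(abs(P[...,0]-.45)<.12)&(abs(P[...,1]+.32)<.12)
print("valve",cv2.minAreaRect((P[w][:,:2]*1000).astype(np.float32)))
print(need([.5,.04,.2],115))
E
```

```text
[[-0.     0.306  0.952]
 [-0.001  0.952 -0.306]
 [-1.    -0.001 -0.   ]]
cam pos in tool [-0.1340674  -0.00036492 -0.07370994] cam z in tool [9.57665432e-01 4.91561384e-04 2.87883097e-01] cam x in tool [-6.32591636e-04  9.99999721e-01  3.96862117e-04]
988 ((519.8013305664062, 8.839271545410156), (66.38380432128906, 172.0846405029297), 19.934980392456055)
mark [0.54465335 0.01026708 0.01409525]
[0.49482353 0.04812863 0.05338936]
knobtop [0.59072381 0.30328304 0.05005035]
valve ((486.921875, -284.61248779296875), (95.43832397460938, 101.50637817382812), 83.76021575927734)
{'t': 0.15, 'shift_cm': array([  3.919, -43.375,  46.384]), 'jaw_now': np.float64(72.2), 'xaxis': array([-4.e-04, -8.e-04, -1.e+00]), 'turn_units': array([-5.351e+00, -3.000e-03,  6.000e-03]), 'd_deg': np.float64(42.8), 'shift_after_turn_cm': array([  3.885, -63.343,   4.555])}
```

Request:
move_arm:
  plan: [8.5,0,0,0,-1,0,0,8.5,0,0,0,-1.1,0,0,8.5,0,0,0,-1.1,0,0,8.5,0,0,0,-1.1,0,0,8.5,0,0,0,-1,0,0]

```text
time: 0.78
tool_pos: [0.1911, 0.5949, 0.239]
tcp_rot: [-140.1, 90.0, -115.2]
force: [-0.1, 0.3, -0.2]
finger_gap: 0.0851
```

```bash
python3 -c "
from h import *
print(need([.51,.02,.22],115))"
```

```text
{'t': 0.78, 'shift_cm': array([  1.924, -65.571,   4.759]), 'jaw_now': np.float64(114.87), 'xaxis': array([-2.e-04, -5.e-04, -1.e+00]), 'turn_units': array([-0.017, -0.003,  0.003]), 'd_deg': np.float64(0.13), 'shift_after_turn_cm': array([  1.902, -65.583,   4.607])}
```

Request:
move_arm:
  plan: [8.5,0.2,-5.5,0.4,0,0,0,8.5,0.2,-5.5,0.4,0,0,0,8.5,0.2,-5.5,0.4,0,0,0,8.5,0.2,-5.5,0.4,0,0,0,8.5,0.2,-5.5,0.4,0,0,0]

```text
time: 1.4
tool_pos: [0.3243, 0.3517, 0.2292]
tcp_rot: [-6.2, 90.0, 18.4]
force: [1.9, 0.3, 0.1]
finger_gap: 0.0851
```

Request:
move_arm:
  plan: [8.5,0.2,-5.5,0.4,0,0,0,8.5,0.2,-5.5,0.4,0,0,0,8.5,0.2,-5.5,0.4,0,0,0,8.5,0.2,-5.5,0.4,0,0,0,8.5,0.1,-5.5,0.4,0,0,0]

```text
time: 2.02
tool_pos: [0.457, 0.1098, 0.2202]
tcp_rot: [102.9, 90.0, 127.5]
force: [0.9, 1.2, 0.7]
finger_gap: 0.0851
```

Request:
move_arm:
  plan: [8.5,0,-5.5,0.4,0,0,0,8.5,0,-4.5,0.4,0,0,0,8.5,0,0,0,0,0,0,8.5,0,0,0,0,0,0]

```text
time: 2.52
tool_pos: [0.5048, 0.0242, 0.22]
tcp_rot: [139.9, 89.9, 164.4]
force: [-0.6, 0.1, -0.3]
finger_gap: 0.085
```

```bash
python3 -c "
from h import *
print(need([.51,.02,.22],115)); snap('wrist','w1')"
```

```text
{'t': 2.52, 'shift_cm': array([ 0.002, -0.599,  0.299]), 'jaw_now': np.float64(114.57), 'xaxis': array([-9.e-04,  2.e-04, -1.e+00]), 'turn_units': array([-0.054, -0.005, -0.004]), 'd_deg': np.float64(0.43), 'shift_after_turn_cm': array([ 0.003, -0.601,  0.294])}
```

View pics/w1.png

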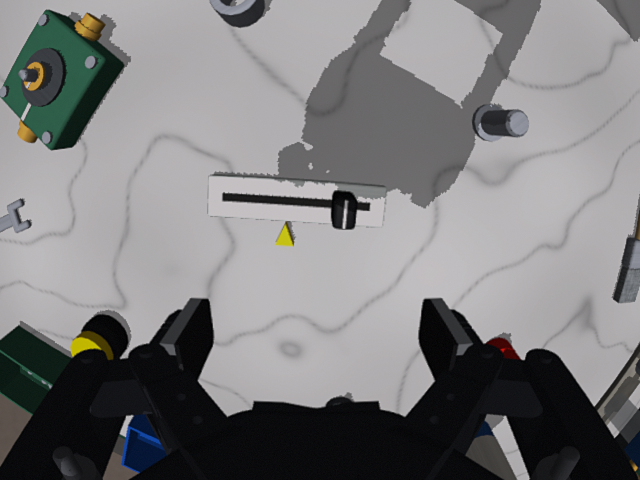

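The wrist view shows the track from (208,195) to (385,205), the grip at (344,210) with its white line, and the pointer's tip at about (287,222). I'll measure these next.

```bash
python3 - <<'E'
from h import *
S=load("w1.npz"); I=S["im"]; hsv=cv2.cvtColor(I,cv2.COLOR_BGR2HSV)
cv2.imwrite("pics/z4.png",cv2.resize(I[165:255,195:400],None,fx=3.9,fy=3.9,interpolation=cv2.INTER_CUBIC))
# yellow mask
ye=((hsv[...,1]>120)&(hsv[...,0]>20)&(hsv[...,0]<40)).astype(np.uint8); ye[:, :250]=0; ye[:,330:]=0; ye[260:]=0
c=max(cv2.findContours(ye,0,1)[0],key=cv2.contourArea)
print(cv2.boundingRect(c)); A,t=cv2.minEnclosingTriangle(c); print(t.reshape(-1,2))
T=onplane(S,t.reshape(-1,2),.015,True); print("marker tri world",np.round(T,4))
P=pts(S,True)
print("sample depth: track z",P[180,300],P[208,250],"grip",P[210,340])
m=(P[...,2]>.009)&(P[...,2]<.02)&(abs(P[...,0]-.51)<.1)&(abs(P[...,1]-.01)<.12)&(ye==0)&(hsv[...,2]>100)
n,l,st,ce=cv2.connectedComponentsWithStats(m.astype(np.uint8)); k=1+np.argmax(st[1:,4]); 
c=max(cv2.findContours((l==k).astype(np.uint8),0,1)[0],key=cv2.contourArea).reshape(-1,2)
q=onplane(S,c,.014,True)[:,:2]; print("track",cv2.minAreaRect((q*1000).astype(np.float32)))
g=(P[...,2]>.049)&(P[...,2]<.06)&(abs(P[...,0]-.5)<.06)&(abs(P[...,1]-.05)<.06)
c=max(cv2.findContours(g.astype(np.uint8),0,1)[0],key=cv2.contourArea).reshape(-1,2)
q=onplane(S,c,.0545,True)[:,:2];print("grip",cv2.minAreaRect((q*1000).astype(np.float32)))
wl=g&(hsv[...,2]>110); v,u=np.nonzero(wl); q=onplane(S,np.c_[u,v],.0545,True)[:,:2]; print("line",len(q),q.mean(0)); 
if len(q)>4: print(cv2.minAreaRect((q*1000).astype(np.float32)))
E
```

```text
(275, 222, 18, 24)
[[286. 221.]
 [274. 245.]
 [294. 245.]]
marker tri world [[0.5275 0.0041 0.015 ]
 [0.5542 0.0029 0.015 ]
 [0.5462 0.0205 0.015 ]]
sample depth: track z [4.86732719e-01 3.63103745e-04 1.32062664e-02] [ 0.53035088 -0.0321512   0.01353611] grip [0.48996249 0.03982973 0.0541833 ]
track ((506.27593994140625, 4.175140380859375), (39.998573303222656, 168.3315887451172), 20.183902740478516)
grip ((490.765625, 44.043006896972656), (27.782085418701172, 19.507667541503906), 20.449562072753906)
line 84 [0.49303217 0.04528986]
((494.8826904296875, 42.55107879638672), (24.68779754638672, 15.372432708740234), 35.71649932861328)
```

View pics/z4.png

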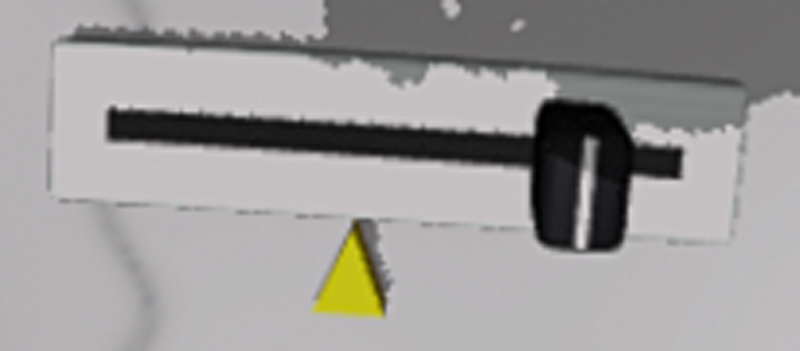

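```bash
python3 -c "
from h import *
print(need([.4908,.044,.032],110.2))"
```

```text
{'t': 2.58, 'shift_cm': array([18.815,  2.332, -0.444]), 'jaw_now': np.float64(114.61), 'xaxis': array([-7.e-04,  2.e-04, -1.e+00]), 'turn_units': array([ 0.552, -0.004, -0.003]), 'd_deg': np.float64(-4.41), 'shift_after_turn_cm': array([18.813,  2.3  , -0.633])}
```

Request:
move_arm:
  plan: [8.5,0,0,0,0.55,0,0,8.5,4,1.15,-0.3,0,0,0,8.5,4,1.15,-0.3,0,0,0,8.5,4,0,0,0,0,0,8.5,0,0,0,0,0,0]

```text
time: 3.2
tool_pos: [0.4897, 0.0445, 0.0987]
tcp_rot: [157.5, 89.7, 177.8]
force: [-0.5, -0.2, -0.4]
finger_gap: 0.0849
```

```bash
python3 -c "
from h import *
print(need([.4908,.044,.032],110.2))"
```

```text
{'t': 3.2, 'shift_cm': array([ 6.67 , -0.103,  0.116]), 'jaw_now': np.float64(110.29), 'xaxis': array([-4.9e-03,  2.0e-04, -1.0e+00]), 'turn_units': array([ 0.011, -0.032, -0.013]), 'd_deg': np.float64(-0.09), 'shift_after_turn_cm': array([ 6.67 , -0.09 ,  0.086])}
```

Request:
move_arm:
  plan: [8.5,2.2,-0.1,0,0,0,0,8.5,2.2,0,0,0,0,0,8.5,2.2,0,0,0,0,0,6,0,0,0,0,0,0,0,0,0,0,0,0,0]

```text
time: 3.82
tool_pos: [0.4928, 0.0428, 0.0357]
tcp_rot: [-21.8, 89.9, -1.6]
force: [0.1, -1.7, -0.1]
finger_gap: 0.0512
```

Request:
move_arm:
  plan: [0,0,0,0,0,0,0,0,0,0,0,0,0,0,0,0,0,0,0,0,0,0,0,0,0,0,0,0]

```text
time: 4.32
tool_pos: [0.4926, 0.0426, 0.0353]
tcp_rot: [-20.8, 89.9, -0.6]
force: [-2.3, -0.1, 14.6]
finger_gap: 0.0194
```

```bash
python3 -c "
from h import *
o=np.array([.5063,.0042]);y=np.array([-.345,.9385]);x=np.array([.9385,.345])
t=o-.0078*y
print(t,need([t[0],t[1],.032],110.2)); snap('wrist','w2')"
```

```text
[ 0.508991  -0.0031203] {'t': 4.33, 'shift_cm': array([ 0.331, -4.857, -0.037]), 'jaw_now': np.float64(110.19), 'xaxis': array([ 0.0015, -0.    , -1.    ]), 'turn_units': array([-0.001,  0.01 ,  0.004]), 'd_deg': np.float64(0.01), 'shift_after_turn_cm': array([ 0.329, -4.857, -0.037])}
```

View pics/w2.png

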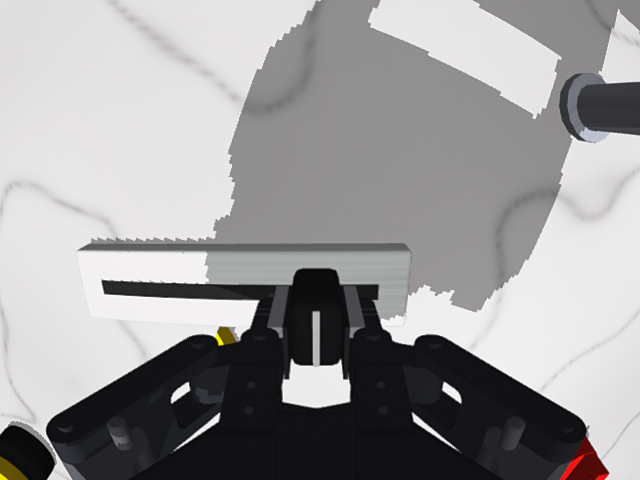

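The grip is held (gap 19 mm) and its white line is between the jaws. Now I'll slide it.

Request:
move_arm:
  plan: [0,0,-1.2,0,0,0,0,0,0,-1.2,0,0,0,0,0,0,-1.2,0,0,0,0,0,0,-1.2,0,0,0,0,0,0,0,0,0,0,0]

```text
time: 5.0
tool_pos: [0.5096, -0.0033, 0.0353]
tcp_rot: [-32.4, 89.9, -12.3]
force: [0.1, -0.8, 12.4]
finger_gap: 0.019
```

```bash
python3 -c "
from h import *
from rig import *
print(read_state()['force'],need([.5090,-.0031,.032],110.2)); snap('wrist','w3')"
```

```text
[ 0.13162032 -0.76084377 12.36639602] {'t': 5.0, 'shift_cm': array([ 0.328,  0.04 , -0.05 ]), 'jaw_now': np.float64(110.16), 'xaxis': array([ 2.e-03, -4.e-04, -1.e+00]), 'turn_units': array([-0.005,  0.012,  0.008]), 'd_deg': np.float64(0.04), 'shift_after_turn_cm': array([ 0.328,  0.04 , -0.049])}
```

View pics/w3.png

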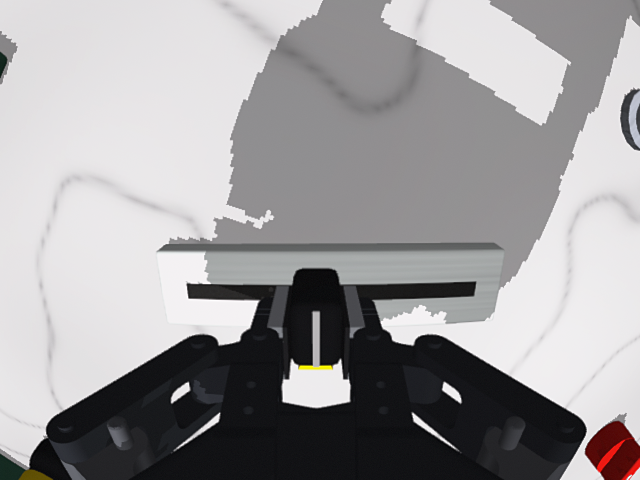

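The pointer's base shows centred at column 316, under the white line at 316. I'll release, lift and check.

Request:
move_arm:
  plan: [6,0,0,0,0,0,0,8.5,0,0,0,0,0,0,8.5,0,0,0,0,0,0,8.5,0,0,0,0,0,0,8.5,-4,0,0,0,0,0]

```text
time: 5.68
tool_pos: [0.5072, -0.0023, 0.0729]
tcp_rot: [152.8, 89.7, 173.0]
force: [-0.2, -0.9, 0.2]
finger_gap: 0.0847
```

Request:
move_arm:
  plan: [8.5,-5,0,0,0,0,0,8.5,-5,0,0,0,0,0,8.5,-4.5,0,0,0,0,0,8.5,0,0,0,0,0,0,8.5,0,0,0,0,0,0]

```text
time: 6.3
tool_pos: [0.5083, -0.0024, 0.2189]
tcp_rot: [155.9, 90.0, 176.1]
force: [-0.1, -0.7, -0.2]
finger_gap: 0.0847
```

```bash
cat > thr.py <<'E'
from h import *
import sys
f=sys.argv[1]; S=snap('wrist',f); I=S["im"]; hsv=cv2.cvtColor(I,cv2.COLOR_BGR2HSV); P=pts(S,True)
near=(abs(P[...,0]-.51)<.1)&(abs(P[...,1]-.01)<.12)
ye=((hsv[...,1]>120)&(hsv[...,0]>20)&(hsv[...,0]<40)&near&(P[...,2]<.03)).astype(np.uint8)
c=max(cv2.findContours(ye,0,1)[0],key=cv2.contourArea); A,t=cv2.minEnclosingTriangle(c); t=t.reshape(-1,2)
T=onplane(S,t,.015,True)[:,:2]
m=(P[...,2]>.009)&(P[...,2]<.02)&near&(ye==0)
n,l,st,ce=cv2.connectedComponentsWithStats(m.astype(np.uint8)); k=1+np.argmax(st[1:,4])
c=max(cv2.findContours((l==k).astype(np.uint8),0,1)[0],key=cv2.contourArea).reshape(-1,2)
r=cv2.minAreaRect((onplane(S,c,.014,True)[:,:2]*1000).astype(np.float32)); print("track",r)
g=(P[...,2]>.049)&(P[...,2]<.06)&near
c=max(cv2.findContours(g.astype(np.uint8),0,1)[0],key=cv2.contourArea).reshape(-1,2)
G=cv2.minAreaRect((onplane(S,c,.0545,True)[:,:2]*1000).astype(np.float32));print("grip",G)
a=np.radians(r[2] if r[1][0]<r[1][1] else r[2]-90); x=np.array([np.cos(a),np.sin(a)]);y=np.array([-x[1],x[0]]);o=np.array(r[0])/1000
L=lambda p:np.round(1000*np.c_[(np.atleast_2d(p)-o)@x,(np.atleast_2d(p)-o)@y],1).tolist()
print("marker tri px",t.tolist(),"local mm",L(T),"grip local",L(np.array(G[0])/1000))
x0,y0,w,h=cv2.boundingRect(c); cv2.imwrite(f"pics/{f}z.png",cv2.resize(I[y0-20:y0+70,x0-60:x0+90],None,fx=5,fy=5,interpolation=cv2.INTER_CUBIC))
E
python3 thr.py w4
```

```text
track ((505.9674072265625, 4.057044982910156), (40.62699508666992, 169.39588928222656), 20.572507858276367)
grip ((507.8100891113281, -3.455921173095703), (26.41441535949707, 19.18865966796875), 20.148317337036133)
marker tri px [[314.26531982421875, 229.16326904296875], [304.3333435058594, 253.0], [323.79998779296875, 253.0]] local mm [[19.9, -8.1], [43.7, -17.9], [43.8, 0.8]] grip local [[-0.9, -7.7]]
```

View pics/w4z.png

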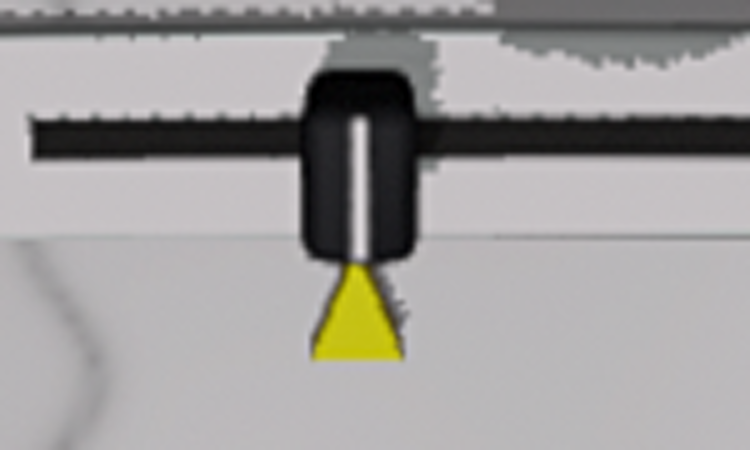

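The throttle is within about 0.5 mm of the pointer: the grip is at local y −7.7, the tip at −8.1. Next is the knob.

```bash
python3 -c "
from h import *
from rig import *
print(read_state()['q'],need([.57,.295,.22],110.2))"
```

```text
[-7.00832417e+00  2.03481524e+01  9.48728651e+01 -5.52684948e-04
  6.48742076e+01 -1.17202693e+02] {'t': 6.35, 'shift_cm': array([-0.164, 25.772, 16.086]), 'jaw_now': np.float64(110.19), 'xaxis': array([-1.7e-03,  2.0e-04, -1.0e+00]), 'turn_units': array([-0.001, -0.011, -0.005]), 'd_deg': np.float64(0.01), 'shift_after_turn_cm': array([-0.16 , 25.77 , 16.088])}
```

Request:
move_arm:
  plan: [8.5,0,4.3,2.7,0,0,0,8.5,0,4.3,2.7,0,0,0,8.5,0,4.3,2.7,0,0,0,8.5,0,4.3,2.7,0,0,0,8.5,0,4.3,2.7,0,0,0]

```text
time: 6.98
tool_pos: [0.5607, 0.2474, 0.2177]
tcp_rot: [179.8, 89.9, -160.0]
force: [1.1, -1.1, -0.1]
finger_gap: 0.085
```

Request:
move_arm:
  plan: [8.5,0,4.3,2.7,0,0,0,8.5,0,0,0,0,0,0,8.5,0,0,0,0,0,0]

```text
time: 7.35
tool_pos: [0.5709, 0.2952, 0.2178]
tcp_rot: [-174.0, 89.8, -153.7]
force: [0.2, -0.5, -0.4]
finger_gap: 0.0853
```

```bash
cat > knob.py <<'E'
from h import *
import sys
f=sys.argv[1]; S=snap('wrist',f); I=S["im"]; hsv=cv2.cvtColor(I,cv2.COLOR_BGR2HSV); P=pts(S,True)
near=(abs(P[...,0]-.59)<.06)&(abs(P[...,1]-.30)<.06)
red=((hsv[...,0]<8)|(hsv[...,0]>172))&(hsv[...,1]>110)
g=near&(P[...,2]>.046)&(P[...,2]<.056)
c=max(cv2.findContours(g.astype(np.uint8),0,1)[0],key=cv2.contourArea).reshape(-1,2)
G=cv2.minAreaRect((onplane(S,c,.05,True)[:,:2]*1000).astype(np.float32));print("bar",G)
s=near&red&(P[...,2]>.019)&(P[...,2]<.028); v,u=np.nonzero(s|g)
c2=cv2.convexHull(np.c_[u,v].astype(np.int32)).reshape(-1,2)
v,u=np.nonzero(s); q=(onplane(S,np.c_[u,v],.024,True)[:,:2]*1000).astype(np.float32); print("skirt circ",cv2.minEnclosingCircle(q))
w=g&(hsv[...,1]<90)&(hsv[...,2]>120); v,u=np.nonzero(w); q=onplane(S,np.c_[u,v],.05,True)[:,:2]
print("line",len(q),q.mean(0),cv2.minAreaRect((q*1000).astype(np.float32)))
d=q.mean(0)-np.array(G[0])/1000; print("dir deg",np.degrees(np.arctan2(d[1],d[0])),np.linalg.norm(d))
x0,y0,w,h=cv2.boundingRect(c); cv2.imwrite(f"pics/{f}z.png",cv2.resize(I[max(y0-30,0):y0+70,max(x0-40,0):x0+80],None,fx=5,fy=5,interpolation=cv2.INTER_CUBIC))
E
python3 knob.py k1
```

```text
bar ((577.35595703125, 302.70819091796875), (42.32106399536133, 16.533714294433594), 8.103974342346191)
skirt circ ((577.7777709960938, 302.3568115234375), 22.26547622680664)
line 118 [0.58847179 0.30426055] ((589.4371337890625, 302.0285949707031), (19.17993927001953, 15.358587265014648), 29.64466667175293)
dir deg 7.950116798880947 0.01122370553146193
```

View pics/k1.png

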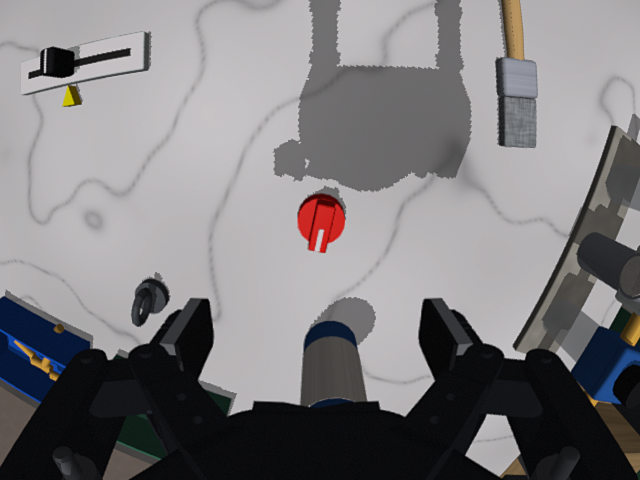

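View pics/k1z.png

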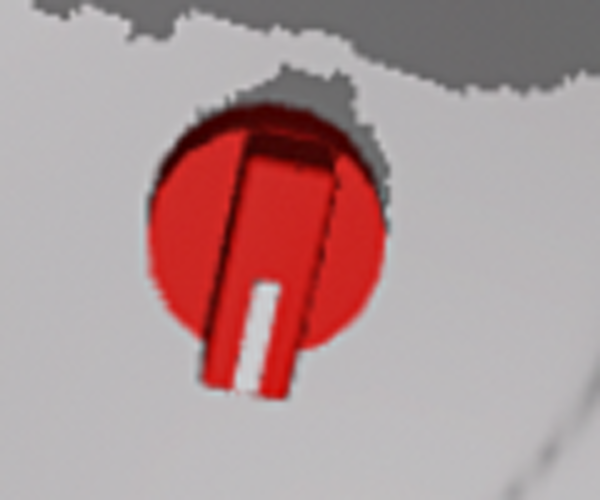

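The knob is at (321,220) in the wrist view, and its white line gives a yaw of 8°. The can is at (333,350), clear along +x. I'll align with the knob and grasp it.

```bash
python3 -c "
from h import *
print(need([.5775,.3026,.034],98.1))"
```

```text
{'t': 7.4, 'shift_cm': array([18.419,  0.525,  0.91 ]), 'jaw_now': np.float64(110.17), 'xaxis': array([-0.0019, -0.001 , -1.    ]), 'turn_units': array([ 1.509, -0.015,  0.004]), 'd_deg': np.float64(-12.07), 'shift_after_turn_cm': array([18.421,  0.69 ,  0.744])}
```

Request:
move_arm:
  plan: [8.5,0,0,0,0.75,0,0,8.5,0,0,0,0.75,0,0,8.5,4,0.3,0.4,0,0,0,8.5,4,0.35,0.3,0,0,0,8.5,4,0,0,0,0,0]

```text
time: 8.02
tool_pos: [0.5777, 0.3018, 0.0981]
tcp_rot: [-134.1, 90.0, -126.0]
force: [-0.2, -0.0, 0.0]
finger_gap: 0.0851
```

Request:
move_arm:
  plan: [8.5,0,0,0,0,0,0,8.5,0,0,0,0,0,0]

```text
time: 8.28
tool_pos: [0.5783, 0.3026, 0.1007]
tcp_rot: [13.1, 89.9, 21.2]
force: [0.4, -0.4, 0.5]
finger_gap: 0.0852
```

```bash
python3 -c "
from h import *
print(need([.5775,.3026,.034],98.1))"; python3 knob.py k2
```

```text
{'t': 8.28, 'shift_cm': array([ 6.674e+00,  6.000e-03, -8.900e-02]), 'jaw_now': np.float64(98.15), 'xaxis': array([ 1.2e-03,  5.0e-04, -1.0e+00]), 'turn_units': array([ 0.006,  0.009, -0.002]), 'd_deg': np.float64(-0.05), 'shift_after_turn_cm': array([ 6.674,  0.008, -0.081])}
bar ((577.3092041015625, 303.0823974609375), (42.19485855102539, 15.869091033935547), 7.415793418884277)
skirt circ ((577.1290283203125, 302.6772766113281), 22.460430145263672)
line 306 [0.58901431 0.30457038] ((588.330810546875, 304.4686584472656), (19.829849243164062, 15.920668601989746), 8.092246055603027)
dir deg 7.2447094126930045 0.011799300250202862
```

View pics/k2.png

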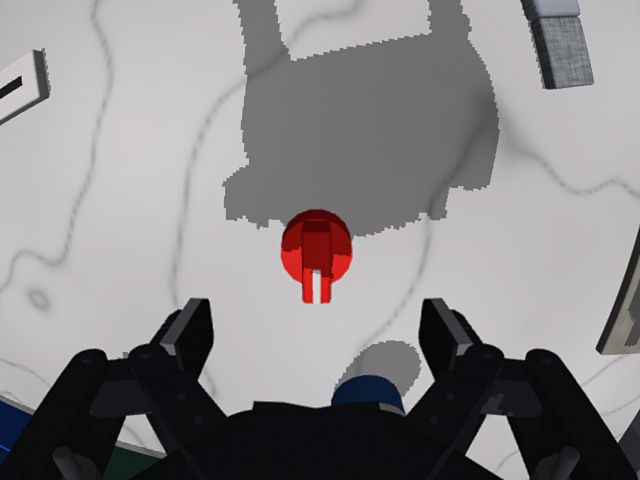

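Request:
move_arm:
  plan: [8.5,2.2,0,-0.1,0,0,0,8.5,2.2,0,0,0,0,0,8.5,2.2,0,0,0,0,0,8.5,0,0,0,0,0,0,4,0,0,0,0,0,0]

```text
time: 8.95
tool_pos: [0.5775, 0.3032, 0.035]
tcp_rot: [13.3, 89.9, 21.5]
force: [0.3, 0.1, 1.2]
finger_gap: 0.0696
```

Request:
move_arm:
  plan: [0,0,0,0,0,0,0,0,0,0,0,0,0,0,0,0,0,0,0,0,0,0,0,0,0,0,0,0,0,0,0,0,0,0,0]

```text
time: 9.57
tool_pos: [0.5768, 0.303, 0.0338]
tcp_rot: [14.2, 90.0, 22.4]
force: [-1.5, -0.4, 5.7]
finger_gap: 0.015
```

```bash
python3 -c "
from h import *
from rig import *
print(read_state()['force'],need([.5775,.3026,.034],98.1)); snap('wrist','k3')"
```

```text
[-1.47374805 -0.38222234  5.74958928] {'t': 9.57, 'shift_cm': array([-0.019, -0.047,  0.061]), 'jaw_now': np.float64(98.2), 'xaxis': array([ 6.e-04,  2.e-04, -1.e+00]), 'turn_units': array([ 0.012,  0.004, -0.001]), 'd_deg': np.float64(-0.1), 'shift_after_turn_cm': array([-0.019, -0.047,  0.061])}
```

View pics/k3.png

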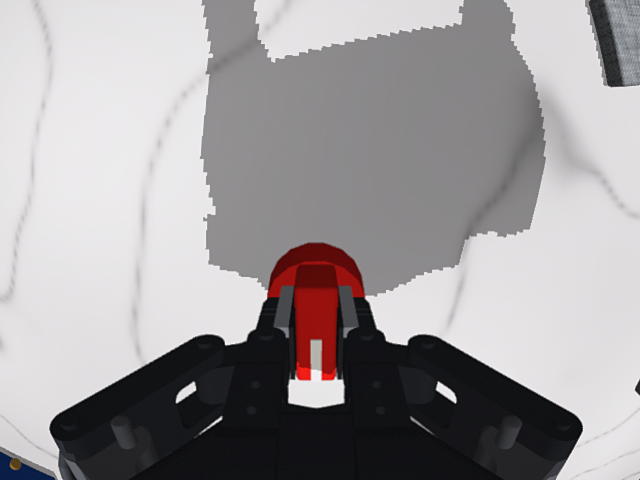

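The knob is gripped (gap 15 mm) with its bar centred between the pads. I'll get the valve's rough place and yaw from the earlier w1 view.

```bash
python3 - <<'E'
from h import *
S=load("w1.npz"); P=pts(S,True); hsv=cv2.cvtColor(S["im"],cv2.COLOR_BGR2HSV)
w=(hsv[...,0]>55)&(hsv[...,0]<90)&(hsv[...,1]>80)&(abs(P[...,2]-.044)<.006)&(P[...,1]<-.15)&(abs(P[...,0]-.46)<.15)
v,u=np.nonzero(w);q=onplane(S,np.c_[u,v],.044,True)[:,:2]; print(len(q),cv2.minAreaRect((q*1000).astype(np.float32)))
for z0,z1 in((.056,.066),(.072,.09)):
    t=(P[...,2]>z0)&(P[...,2]<z1)&(P[...,1]<-.15)&(abs(P[...,0]-.46)<.15); print(z0,t.sum(),P[t].mean(0))
cv2.imwrite("pics/z5.png",cv2.resize(S["im"][5:155,0:150],None,fx=4,fy=4,interpolation=cv2.INTER_CUBIC))
E
python3 -c "
from h import *
print(need([.43,-.29,.24],98.1))"
```

```text
5481 ((482.5174255371094, -277.5910339355469), (110.72978973388672, 109.12675476074219), 72.97979736328125)
0.056 366 [ 0.48286168 -0.27759025  0.06128694]
0.072 134 [ 0.48205963 -0.27922842  0.07710439]
{'t': 9.62, 'shift_cm': array([-20.642, -56.596, -22.97 ]), 'jaw_now': np.float64(98.19), 'xaxis': array([ 6.e-04,  2.e-04, -1.e+00]), 'turn_units': array([ 0.011,  0.004, -0.001]), 'd_deg': np.float64(-0.09), 'shift_after_turn_cm': array([-20.619, -56.635, -22.893])}
```

View pics/z5.png

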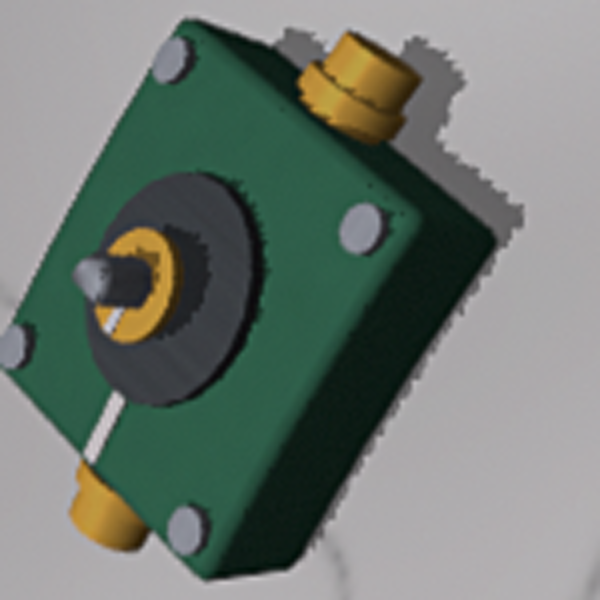

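```bash
python3 - <<'E'
from h import *
S=load("w1.npz"); P=pts(S,True); hsv=cv2.cvtColor(S["im"],cv2.COLOR_BGR2HSV)
w=(hsv[...,1]<60)&(hsv[...,2]>120)&(abs(P[...,2]-.044)<.006)
v,u=np.nonzero(w);q=P[w][:,:2]-[.4825,-.2776]; r=np.hypot(*q.T); k=(r>.02)&(r<.056)
for rr,a,uu,vv in list(zip(r[k],np.degrees(np.arctan2(q[k,1],q[k,0])),u[k],v[k]))[::12]: print(np.round([rr*1000,a],1),uu,vv)
print(proj(S,[[.4825,-.2776,.062]],True))
E
python3 -c "
from h import *
print(need([.48,-.278,.24],73))"
```

```text
[ 52.5 126.5] 87 57
[ 52.  120.4] 85 62
[ 53.2 116.8] 86 65
[ 34.4 -22.2] 30 104
[ 38.6 -22.8] 28 107
[ 42.1 -21.8] 27 110
[ 47.3 -23.8] 24 113
[ 50.7 -22.9] 22 116
[ 54.6 -22.6] 21 119
[[35.73571862 75.93350361]]
{'t': 9.62, 'shift_cm': array([-20.638, -56.12 , -17.851]), 'jaw_now': np.float64(98.19), 'xaxis': array([ 6.e-04,  2.e-04, -1.e+00]), 'turn_units': array([ 3.149e+00,  4.000e-03, -2.000e-03]), 'd_deg': np.float64(-25.19), 'shift_after_turn_cm': array([-20.619, -58.389,   7.724])}
```

Request:
move_arm:
  plan: [0,-2,0,0,0,0,0,0,-4.6,0,0,0.75,0,0,0,-4.6,0,0,0.8,0,0,0,-4.6,0,0,0.8,0,0,0,-4.8,0,0,0.8,0,0]

```text
time: 10.25
tool_pos: [0.5763, 0.3028, 0.2422]
tcp_rot: [40.2, 90.0, 23.0]
force: [0.6, 0.9, -0.6]
finger_gap: 0.0146
```

```bash
python3 -c "
from h import *
from rig import *
print(read_state()['finger_gap'],need([.48,-.278,.24],73))"
```

```text
0.014648574293225317 {'t': 10.25, 'shift_cm': array([  0.196, -58.324,   7.992]), 'jaw_now': np.float64(72.78), 'xaxis': array([ 7.e-04,  3.e-04, -1.e+00]), 'turn_units': array([-0.027,  0.004, -0.004]), 'd_deg': np.float64(0.22), 'shift_after_turn_cm': array([  0.222, -58.353,   7.771])}
```

Request:
move_arm:
  plan: [0,0,-5,0.7,0,0,0,0,0,-5,0.7,0,0,0,0,0,-5,0.7,0,0,0,0,0,-5,0.7,0,0,0,0,0,-5,0.7,0,0,0]

```text
time: 10.88
tool_pos: [0.5365, 0.0521, 0.2406]
tcp_rot: [15.0, 89.9, -2.0]
force: [0.9, -0.9, -0.6]
finger_gap: 0.0149
```

Request:
move_arm:
  plan: [0,0,-5,0.7,0,0,0,0,0,-5,0.7,0,0,0,0,0,-5,0.7,0,0,0,0,0,-5,0.7,0,0,0,0,0,-5,0.7,0,0,0]

```text
time: 11.5
tool_pos: [0.4968, -0.1973, 0.2406]
tcp_rot: [-9.1, 89.9, -26.1]
force: [1.4, 1.0, -0.0]
finger_gap: 0.0144
```

Request:
move_arm:
  plan: [0,0,-5,0.5,0,0,0,0,0,-3.3,0.3,0,0,0,0,0,0,0,0,0,0,0,0,0,0,0,0,0]

```text
time: 12.0
tool_pos: [0.4806, -0.2769, 0.24]
tcp_rot: [14.0, 90.0, -3.1]
force: [-1.0, 0.5, -0.7]
finger_gap: 0.0149
```

```bash
cat > valve.py <<'E'
from h import *
import sys
f=sys.argv[1]; S=snap('wrist',f); I=S["im"]; hsv=cv2.cvtColor(I,cv2.COLOR_BGR2HSV); P=pts(S,True)
near=(abs(P[...,0]-.4825)<.09)&(abs(P[...,1]+.2776)<.09)
w=(hsv[...,0]>55)&(hsv[...,0]<90)&(hsv[...,1]>80)&(abs(P[...,2]-.044)<.006)&near
v,u=np.nonzero(w);q=onplane(S,np.c_[u,v],.044,True)[:,:2]; print(len(q),"block",cv2.minAreaRect((q*1000).astype(np.float32)))
for n,z0,z1,zp in(("collar",.057,.066,.062),("tip",.0775,.0825,.08)):
    t=(P[...,2]>z0)&(P[...,2]<z1)&near&(P[...,2]<.09); v,u=np.nonzero(t)
    if len(u):
        q=onplane(S,np.c_[u,v],zp,True)[:,:2]; print(n,len(u),q.mean(0),cv2.minEnclosingCircle((q*1000).astype(np.float32)),u.mean(),v.mean())
w=(hsv[...,1]<70)&(hsv[...,2]>120)&(abs(P[...,2]-.044)<.004)&near
n,l,st,ce=cv2.connectedComponentsWithStats(w.astype(np.uint8))
for k in range(1,n):
    if st[k,4]>15:
        v,u=np.nonzero(l==k);q=onplane(S,np.c_[u,v],.044,True)[:,:2];print("white",st[k,4],ce[k],cv2.minAreaRect((q*1000).astype(np.float32)))
E
python3 valve.py v1;python3 -c "
from h import *
print(need([.4825,-.2776,.24],73))"
```

```text
7710 block ((482.0213928222656, -281.7822265625), (107.0390396118164, 107.67070007324219), 72.97467041015625)
collar 577 [ 0.48188577 -0.28206016] ((482.6643371582031, -282.2900390625), 14.531972885131836) 310.578856152513 217.6897746967071
tip 147 [ 0.48232677 -0.28177929] ((482.8524475097656, -281.5657958984375), 6.886043071746826) 310.7891156462585 223.37414965986395
white 79 [260.65822785 168.6835443 ] ((429.7462463378906, -312.388916015625), (10.233505249023438, 10.92916488647461), 26.811538696289062)
white 78 [360.64102564 167.52564103] ((454.80755615234375, -227.2943115234375), (9.91110897064209, 9.931089401245117), 73.76054382324219)
white 111 [264.2972973  261.44144144] ((513.44580078125, -338.6580810546875), (11.591190338134766, 12.327371597290039), 70.63819885253906)
white 71 [359.16901408 261.11267606] ((539.7620849609375, -251.56085205078125), (11.972713470458984, 9.12707805633545), 12.722785949707031)
{'t': 12.05, 'shift_cm': array([-0.013, -0.041,  0.195]), 'jaw_now': np.float64(73.02), 'xaxis': array([ 3.e-04, -0.e+00, -1.e+00]), 'turn_units': array([ 0.003,  0.002, -0.001]), 'd_deg': np.float64(-0.02), 'shift_after_turn_cm': array([-0.013, -0.041,  0.195])}
```

View pics/v1.png

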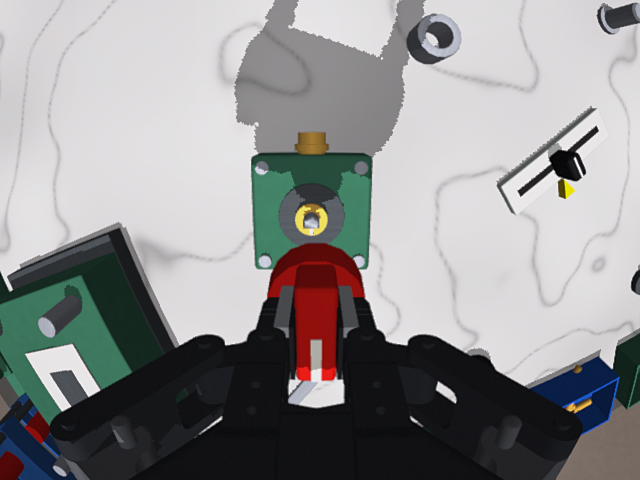

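The wrist view is straight over the valve. The shaft and collar are at (311,220), and the collar's white line points image-down, like the knob's line at (317,355). Block yaw is about −17°. I'll take a closer look from lower and to the side.

Request:
move_arm:
  plan: [0,4,-0.4,3,0,0,0,0,4,0,3,0,0,0,0,0,0,0,0,0,0,0,0,0,0,0,0,0]

```text
time: 12.55
tool_pos: [0.5369, -0.298, 0.1599]
tcp_rot: [155.6, 90.0, 138.7]
force: [0.4, -0.3, -0.3]
finger_gap: 0.0148
```

```bash
python3 valve.py v2; python3 - <<'E'
from h import *
from rig import *
print(read_state()["tool_pos"])
S=load("v2.npz");I=S["im"]
u,v=proj(S,[[.4825,-.2818,.07]],True)[0].astype(int);print(u,v)
cv2.imwrite("pics/v2z.png",cv2.resize(I[max(0,v-60):v+60,u-80:u+80],None,fx=5,fy=5,interpolation=cv2.INTER_CUBIC))
E
```

```text
16513 block ((483.319091796875, -282.24652099609375), (107.03517150878906, 107.26539611816406), 72.82721710205078)
collar 1174 [ 0.48361745 -0.28242178] ((483.5964050292969, -282.4206848144531), 14.12911319732666) 314.8671209540034 157.63628620102216
tip 295 [ 0.48217832 -0.28205866] ((483.0245666503906, -282.14703369140625), 6.439530849456787) 314.6949152542373 157.51525423728813
white 152 [248.47368421  90.94078947] ((427.79107666015625, -311.8277587890625), (10.8655366897583, 10.894278526306152), 26.342288970947266)
white 184 [381.9673913   91.43478261] ((454.3092041015625, -226.72171020507812), (10.89605712890625, 11.348909378051758), 29.85980224609375)
white 230 [314.53043478 216.        ] ((523.5534057617188, -294.91864013671875), (4.889411926269531, 19.93723487854004), 73.0234603881836)
white 185 [250.98378378 220.        ] ((513.1349487304688, -338.296875), (11.464433670043945, 11.721822738647461), 70.77162170410156)
white 165 [378.1030303  220.98787879] ((539.9175415039062, -252.96524047851562), (12.208614349365234, 11.58243465423584), 73.44789123535156)
[ 0.53696778 -0.29827248  0.16052062]
315 156
```

View pics/v2z.png

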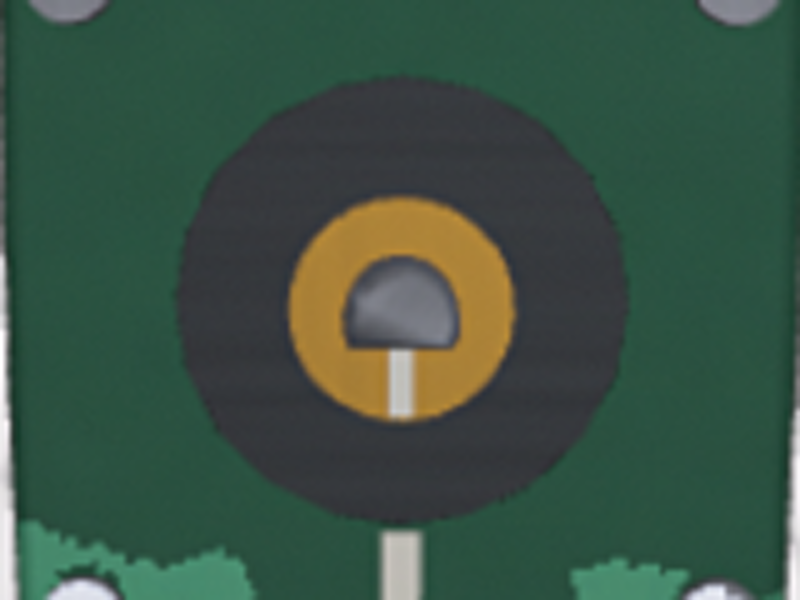

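View pics/v2.png

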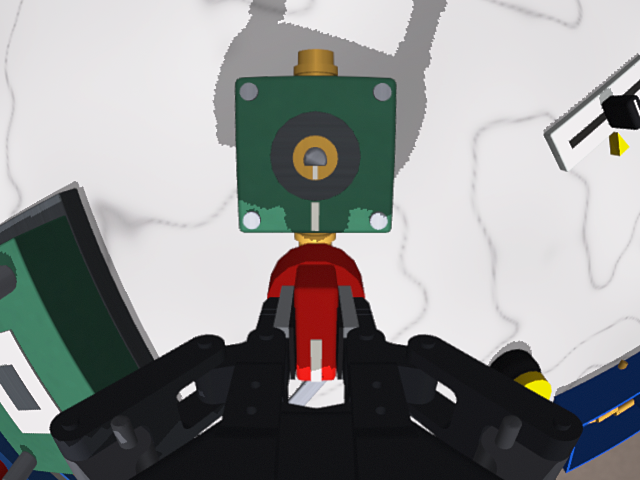

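```bash
python3 - <<'E'
from h import *
from rig import *
st=read_state();R=tool(st);tp=st["tool_pos"]
S=load("v2.npz");P=pts(S,True);hsv=cv2.cvtColor(S["im"],cv2.COLOR_BGR2HSV)
L=(P-tp)@R   # tool coords
for u in(308,316,324):
    print([(v,*np.round(1000*L[v,u],1)) for v in (248,256,262,264,266,268,270,275,285,300,340,370,374,376,378,380,382)][:])
red=((hsv[...,0]<8)|(hsv[...,0]>172))&(hsv[...,1]>110)
sk=red&(L[...,0]>.005)&(L[...,0]<.013); v,u=np.nonzero(sk); q=L[sk]; print(len(q),cv2.minEnclosingCircle((q[:,1:]*1000).astype(np.float32)))
E
```

```text
[(248, np.float64(24.9), np.float64(-3.4), np.float64(-21.1)), (256, np.float64(17.2), np.float64(-3.3), np.float64(-20.0)), (262, np.float64(10.0), np.float64(-3.1), np.float64(-20.0)), (264, np.float64(8.3), np.float64(-3.1), np.float64(-19.7)), (266, np.float64(7.5), np.float64(-3.1), np.float64(-19.2)), (268, np.float64(5.5), np.float64(-3.1), np.float64(-19.1)), (270, np.float64(2.4), np.float64(-3.0), np.float64(-19.4)), (275, np.float64(-2.4), np.float64(-2.9), np.float64(-19.3)), (285, np.float64(-12.0), np.float64(-2.7), np.float64(-19.4)), (300, np.float64(-14.8), np.float64(-2.7), np.float64(-14.8)), (340, np.float64(-15.3), np.float64(-2.9), np.float64(1.8)), (370, np.float64(-15.3), np.float64(-3.0), np.float64(16.0)), (374, np.float64(-15.2), np.float64(-3.0), np.float64(18.1)), (376, np.float64(-14.3), np.float64(-3.1), np.float64(19.9)), (378, np.float64(-13.9), np.float64(-3.1), np.float64(21.2)), (380, np.float64(155.3), np.float64(-7.3), np.float64(157.9)), (382, np.float64(154.2), np.float64(-7.3), np.float64(159.5))]
[(248, np.float64(26.0), np.float64(0.2), np.f
[... 1386 characters left out ...]
3), np.float64(-19.4)), (275, np.float64(-2.3), np.float64(3.2), np.float64(-19.3)), (285, np.float64(-11.8), np.float64(3.0), np.float64(-19.3)), (300, np.float64(-13.1), np.float64(3.0), np.float64(-13.9)), (340, np.float64(-14.7), np.float64(3.1), np.float64(2.2)), (370, np.float64(-15.0), np.float64(3.3), np.float64(16.2)), (374, np.float64(-16.2), np.float64(3.3), np.float64(17.3)), (376, np.float64(-15.6), np.float64(3.3), np.float64(18.8)), (378, np.float64(nan), np.float64(nan), np.float64(nan)), (380, np.float64(153.9), np.float64(8.2), np.float64(156.8)), (382, np.float64(153.2), np.float64(8.2), np.float64(158.7))]
1316 ((-0.10855293273925781, -3.80873441696167), 21.0433349609375)
```

Held-knob centre is +1 mm along tool z, and the shaft is at (0.4836, −0.2824). I'll move over the shaft.

```bash
python3 -c "
from h import *
print(need([.4825,-.2820,.126],73.0))"
```

```text
{'t': 12.6, 'shift_cm': array([ 3.446, -0.031, -5.688]), 'jaw_now': np.float64(73.04), 'xaxis': array([ 9.e-04, -6.e-04, -1.e+00]), 'turn_units': array([0.005, 0.007, 0.002]), 'd_deg': np.float64(-0.04), 'shift_after_turn_cm': array([ 3.452, -0.036, -5.685])}
```

Request:
move_arm:
  plan: [0,0,0,-2.8,0,0,0,0,1,0,-2.9,0,0,0,0,2.4,0,0,0,0,0,0,0,0,0,0,0,0,0,0,0,0,0,0,0]

```text
time: 13.22
tool_pos: [0.4829, -0.2825, 0.1267]
tcp_rot: [-19.8, 89.9, -36.8]
force: [0.2, -1.4, -0.2]
finger_gap: 0.0151
```

```bash
python3 -c "
from h import *
from rig import *
print(read_state()['force'],need([.4825,-.2820,.126],73.0))
a=snap('scene','s2')['im'];b=snap('side','d2')['im']
cv2.imwrite('pics/s2z.png',cv2.resize(a[110:210,200:310],None,fx=5,fy=5,interpolation=cv2.INTER_CUBIC))"
```

```text
[ 0.19340934 -1.38614658 -0.23620664] {'t': 13.22, 'shift_cm': array([ 0.071,  0.032, -0.056]), 'jaw_now': np.float64(73.0), 'xaxis': array([ 0.0015, -0.0011, -1.    ]), 'turn_units': array([-0.   ,  0.012,  0.004]), 'd_deg': np.float64(0.0), 'shift_after_turn_cm': array([ 0.071,  0.032, -0.056])}
```

View pics/s2z.png

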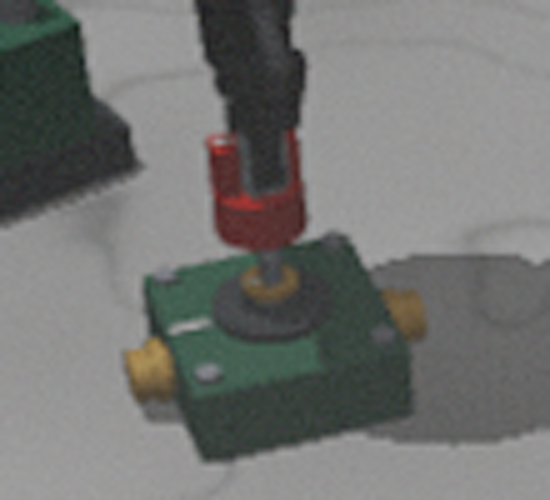

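```bash
python3 - <<'E'
from h import *
S=load("s2.npz");P=pts(S)
for z in(.062,.075,.0925,.105):print(z,proj(S,[[.4836,-.2824,z]]))
hsv=cv2.cvtColor(S["im"],cv2.COLOR_BGR2HSV)
red=((hsv[...,0]<10)|(hsv[...,0]>170))&(hsv[...,1]>100); red[:,:230]=0;red[:,275:]=0;red[:120]=0;red[170:]=0
for v in range(146,164):
    u=np.nonzero(red[v])[0]; print(v,u.min() if len(u) else 0,u.max() if len(u) else 0,end="; ")
ye=(hsv[...,0]>15)&(hsv[...,0]<30)&(hsv[...,1]>110); ye[:,:245]=0;ye[:,265:]=0;ye[:155]=0;ye[175:]=0
v,u=np.nonzero(ye);print("\ncollar",u.min(),u.max(),v.min(),v.max())
q=P[red]; q=q[(q[:,2]<.13)&(q[:,2]>.08)]; print(np.nanmin(q,0),np.nanmax(q,0))
print(np.round(P[159,252],4),P[170,254])
E
```

```text
0.062 [[253.24610041 165.12001633]]
0.075 [[252.77422586 160.68879093]]
0.0925 [[252.12825087 154.6226431 ]]
0.105 [[251.6590992  150.21698742]]
146 243 259; 147 243 259; 148 243 259; 149 243 259; 150 243 259; 151 243 260; 152 243 260; 153 243 260; 154 244 260; 155 244 260; 156 244 259; 157 245 257; 158 246 257; 159 250 253; 160 0 0; 161 0 0; 162 0 0; 163 0 0; 
collar 250 252 164 168
[ 0.46817724 -0.28498439  0.09433873] [ 0.50927045 -0.25661689  0.12826056]
[ 0.4954 -0.264   0.0945] [ 0.49031098 -0.26914043  0.05772821]
```

```bash
python3 - <<'E'
from h import *
from scipy.optimize import least_squares
S=load("s2.npz");P=pts(S);hsv=cv2.cvtColor(S["im"],cv2.COLOR_BGR2HSV)
red=((hsv[...,0]<10)|(hsv[...,0]>170))&(hsv[...,1]>100)
m=red&(abs(P[...,0]-.4836)<.04)&(abs(P[...,1]+.28)<.04)
er=cv2.erode(m.astype(np.uint8),np.ones((2,2)))>0
q=P[er]; q=q[(q[:,2]>.09)&(q[:,2]<.116)]
f=lambda c:np.hypot(q[:,0]-c[0],q[:,1]-c[1])-.0225
r=least_squares(f,[.4836,-.2824],loss="soft_l1",f_scale=.001); print("skirt",len(q),r.x, np.std(f(r.x)))
# collar side in scene0 (unoccluded) : collar yellow, and shaft
S0=load("scene0.npz");P0=pts(S0)
I0=cv2.resize(S0["im"][140:190,220:295],None,fx=10,fy=10,interpolation=cv2.INTER_CUBIC);cv2.imwrite("pics/c0.png",I0)
I2=cv2.resize(S["im"][130:190,220:295],None,fx=10,fy=10,interpolation=cv2.INTER_CUBIC);cv2.imwrite("pics/c2.png",I2)
# dark disc: grey, z~.05
for SS,PP in((S0,P0),(S,P)):
    h=cv2.cvtColor(SS["im"],cv2.COLOR_BGR2HSV)
    ye=(h[...,0]>12)&(h[...,0]<32)&(h[...,1]>90)&(abs(PP[...,0]-.48)<.03)&(abs(PP[...,1]+.28)<.03)
    v,u=np.nonzero(ye); print("collar",len(u),u.min(),u.max(),v.min(),v.max(),onplane(SS,[[(u.min()+u.max())/2,(v.min()+v.max())/2]],.062))
    g=(h[...,0]>55)&(h[...,0]<90)&(h[...,1]>70)&(abs(PP[...,2]-.044)<.006)&(abs(PP[...,0]-.48)<.09)&(abs(PP[...,1]+.28)<.09)
    v,u=np.nonzero(g); qq=onplane(SS,np.c_[u,v],.044)[:,:2]; print("block",cv2.minAreaRect((qq*1000).astype(np.float32)))
E
```

```text
skirt 105 [ 0.48483601 -0.28286321] 0.0026456548331882817
collar 38 249 259 163 169 [[ 0.48417248 -0.2780718   0.062     ]]
block ((486.0973815917969, -278.0545349121094), (106.45709228515625, 105.61683654785156), 72.43220520019531)
collar 25 249 258 164 169 [[ 0.48628742 -0.2770233   0.062     ]]
block ((503.92181396484375, -284.2651062011719), (104.46771240234375, 67.11534118652344), 75.3124771118164)
```

View pics/c0.png

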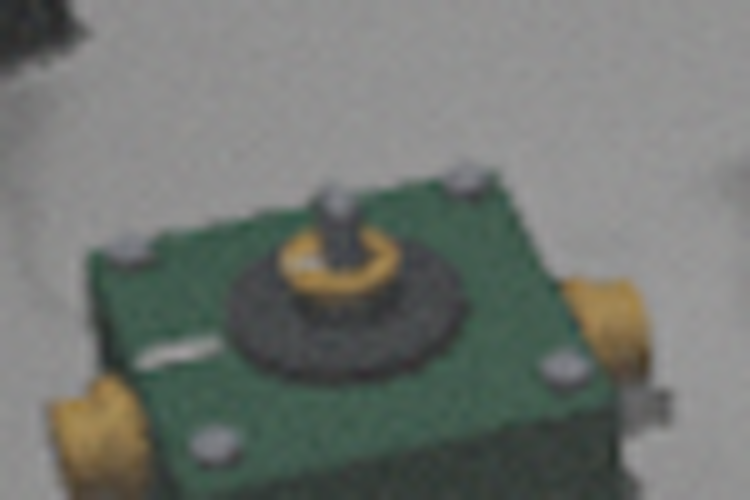

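View pics/d2.png

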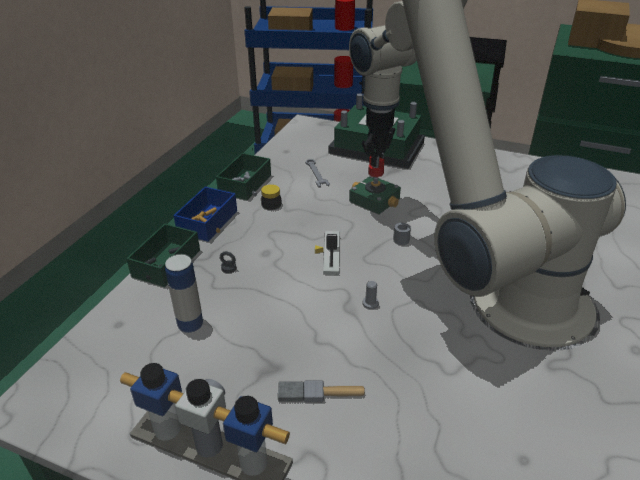

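The scene crop puts the collar at (253.5,165.5), against (253.2,165.1) predicted from the wrist fix. The knob skirt is at column 251.5, with 251.7 predicted. They agree to within about 1 mm, so I'll trim 0.5 mm and descend gently.

Request:
move_arm:
  plan: [0,0.5,0,-0.05,0,0,0,0,0.5,0,0,0,0,0,0,0.4,0,0,0,0,0,0,0.3,0,0,0,0,0,0,0,0,0,0,0,0]

```text
time: 13.95
tool_pos: [0.4818, -0.2819, 0.108]
tcp_rot: [162.4, 90.0, 145.4]
force: [0.7, -0.2, -0.6]
finger_gap: 0.0147
```

```bash
python3 -c "
from h import *
from rig import *
s=read_state();print(s['force'],s['moment'],need([.4825,-.2820,.096],73.0))"
```

```text
[ 0.72255733 -0.20127923 -0.57221711] [-0.00189377  0.01800728 -0.04860693] {'t': 13.95, 'shift_cm': array([1.199, 0.013, 0.071]), 'jaw_now': np.float64(72.99), 'xaxis': array([-5.e-04,  3.e-04, -1.e+00]), 'turn_units': array([-0.001, -0.004, -0.001]), 'd_deg': np.float64(0.01), 'shift_after_turn_cm': array([1.199, 0.013, 0.07 ])}
```

The underside is 6 mm below the shaft tip with no force, so the knob is on the shaft. Continuing down.

Request:
move_arm:
  plan: [0,0.3,0,0,0,0,0,0,0.3,0,0,0,0,0,0,0.3,0,0,0,0,0,0,0.2,0,0,0,0,0,0,0,0,0,0,0,0]

```text
time: 14.58
tool_pos: [0.4818, -0.282, 0.0971]
tcp_rot: [166.7, 90.0, 149.7]
force: [0.7, 0.2, -0.7]
finger_gap: 0.0145
```

```bash
python3 -c "
from h import *
from rig import *
s=read_state();print(s['force'],s['moment'],need([.4825,-.2820,.096],73.0))"
```

```text
[ 0.74302489  0.2390487  -0.67343339] [0.06348422 0.01824678 0.02325657] {'t': 14.57, 'shift_cm': array([0.111, 0.015, 0.064]), 'jaw_now': np.float64(73.0), 'xaxis': array([-2.e-04,  1.e-04, -1.e+00]), 'turn_units': array([-0.001, -0.002, -0.   ]), 'd_deg': np.float64(0.0), 'shift_after_turn_cm': array([0.111, 0.015, 0.063])}
```

Request:
move_arm:
  plan: [0,0.1,0,0,0,0,0,0,0.1,0,0,0,0,0,0,0,0,0,0,0,0]

```text
time: 14.95
tool_pos: [0.482, -0.2821, 0.0954]
tcp_rot: [-26.3, 90.0, -43.3]
force: [-0.9, 0.4, 3.3]
finger_gap: 0.0149
```

Request:
move_arm:
  plan: [0,0.1,0,0,0,0,0,0,0,0,0,0,0,0,0,0,0,0,0,0,0]

```text
time: 15.32
tool_pos: [0.482, -0.2821, 0.0944]
tcp_rot: [-19.9, 90.0, -36.9]
force: [0.2, 0.4, 3.8]
finger_gap: 0.015
```

Request:
move_arm:
  plan: [0,0.2,0,0,0,0,0,0,0,0,0,0,0,0,0,0,0,0,0,0,0]

```text
time: 15.7
tool_pos: [0.482, -0.282, 0.0923]
tcp_rot: [-40.5, 90.0, -57.5]
force: [-0.4, -0.3, 5.3]
finger_gap: 0.0149
```

The spring has been taken up: about 4 N at 0.095 m, growing by about 0.7 N/mm. Continuing to near the stop.

Request:
move_arm:
  plan: [0,0.2,0,0,0,0,0,0,0,0,0,0,0,0,0,0,0,0,0,0,0]

```text
time: 16.08
tool_pos: [0.482, -0.2821, 0.0904]
tcp_rot: [-23.4, 90.0, -40.4]
force: [-0.7, 0.9, 6.0]
finger_gap: 0.0147
```

Request:
move_arm:
  plan: [0,0.05,0,0,0,0,0,0,0,0,0,0,0,0,0,0,0,0,0,0,0]

```text
time: 16.45
tool_pos: [0.482, -0.282, 0.0899]
tcp_rot: [-26.4, 90.0, -43.4]
force: [0.0, 0.5, 6.5]
finger_gap: 0.0153
```

```bash
python3 -c "
from h import *
from rig import *
s=read_state();print(s['force'],s['tool_pos'],s['finger_gap'])"; python3 thr.py f1 2>&1 | tail -3
```

```text
[2.89569276e-03 5.09541655e-01 6.45615520e+00] [ 0.48197282 -0.28204955  0.08992968] 0.0152928575554617
  File "thr.py", line 6, in <module>
    c=max(cv2.findContours(ye,0,1)[0],key=cv2.contourArea); A,t=cv2.minEnclosingTriangle(c); t=t.reshape(-1,2)
ValueError: max() iterable argument is empty
```

View pics/f1.png

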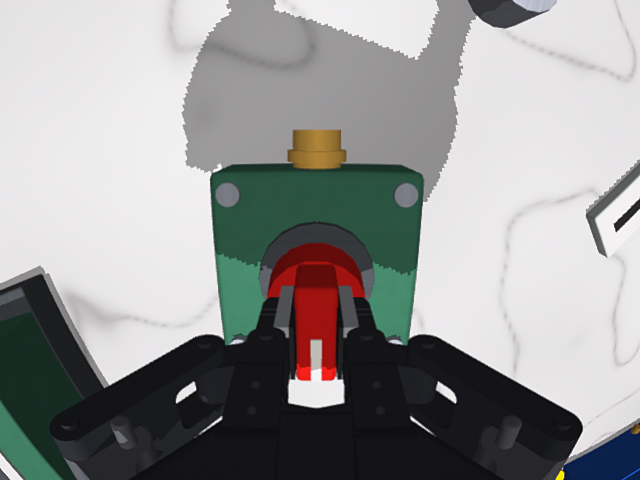

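Request:
move_arm:
  plan: [0,0.05,0,0,0,0,0,0,0,0,0,0,0,0,0,0,0,0,0,0,0,0,0,0,0,0,0,0]

```text
time: 17.0
tool_pos: [0.482, -0.2821, 0.0898]
tcp_rot: [-20.0, 90.0, -37.0]
force: [-2.0, 1.1, 12.8]
finger_gap: 0.015
```

Request:
move_arm:
  plan: [0,0.05,0,0,0,0,0,0,0,0,0,0,0,0,0,0,0,0,0,0,0,0,0,0,0,0,0,0]

```text
time: 17.5
tool_pos: [0.482, -0.2821, 0.0897]
tcp_rot: [-22.7, 90.0, -39.7]
force: [-3.6, 2.2, 20.9]
finger_gap: 0.0149
```

The stop was reached at z≈0.0898 (12.8 N, then 20.9 N). I'll ease back half a millimetre and check.

Request:
move_arm:
  plan: [0,-0.05,0,0,0,0,0,0,0,0,0,0,0,0,0,0,0,0,0,0,0,0,0,0,0,0,0,0]

```text
time: 18.0
tool_pos: [0.482, -0.2821, 0.0897]
tcp_rot: [-21.9, 90.0, -38.9]
force: [-1.7, 0.8, 11.8]
finger_gap: 0.0148
```

```bash
python3 - <<'E'
from h import *
from rig import *
s=read_state();print(s['force'],s['tool_pos'],s['finger_gap'],s['time'])
a=snap('scene','s3');b=snap('side','d3')
cv2.imwrite('pics/s3z.png',cv2.resize(a["im"][120:280,210:370],None,fx=3.75,fy=3.75,interpolation=cv2.INTER_CUBIC))
cv2.imwrite('pics/d3z.png',cv2.resize(b["im"][130:290,300:460],None,fx=3.75,fy=3.75,interpolation=cv2.INTER_CUBIC))
P=pts(a); S0=load("scene0.npz");P0=pts(S0)
hsv=cv2.cvtColor(a["im"],cv2.COLOR_BGR2HSV);h0=cv2.cvtColor(S0["im"],cv2.COLOR_BGR2HSV)
red=((hsv[...,0]<10)|(hsv[...,0]>170))&(hsv[...,1]>100)&(abs(P[...,0]-.4836)<.04)&(abs(P[...,1]+.28)<.04)
print("knob red z range",np.nanpercentile(P[red][:,2],[2,50,98]))
g=(abs(P[...,0]-.51)<.05)&(abs(P[...,1])<.05)&(P[...,2]>.048)&(P[...,2]<.06);print("grip",P[g].mean(0))
df=cv2.absdiff(a["im"],S0["im"]).max(2)>50; n,l,st,ce=cv2.connectedComponentsWithStats(df.astype(np.uint8))
print([(st[k].tolist()) for k in range(1,n) if st[k,4]>25])
E
```

```text
[-1.66253313  0.75313405 11.78797686] [ 0.48202907 -0.28207953  0.08973795] 0.014815218095489295 18.0
knob red z range [0.05840761 0.07722007 0.10568797]
grip [5.12690803e-01 4.03524932e-04 5.30723800e-02]
[[205, 0, 65, 50, 525], [475, 0, 32, 20, 364], [583, 9, 11, 9, 27], [249, 13, 16, 41, 131], [454, 14, 37, 12, 131], [535, 17, 83, 70, 2445], [496, 22, 25, 31, 370], [454, 43, 36, 41, 474], [611, 46, 9, 13, 60], [221, 50, 20, 7, 30], [228, 58, 13, 7, 28], [524, 59, 10, 13, 56], [223, 75, 41, 14, 102], [499, 76, 78, 68, 906], [230, 83, 38, 79, 1626], [437, 94, 12, 18, 112], [512, 133, 22, 10, 97], [522, 143, 23, 13, 77], [508, 145, 48, 24, 377], [558, 145, 9, 9, 28], [524, 156, 116, 150, 5823], [246, 162, 14, 7, 50], [508, 175, 14, 12, 41], [496, 191, 33, 21, 224], [524, 190, 8, 13, 33], [528, 204, 11, 12, 50], [504, 213, 21, 12, 64], [529, 222, 8, 10, 29], [309, 229, 15, 18, 156], [329, 237, 16, 19, 179], [329, 254, 10, 6, 29], [377, 337, 27, 36, 639]]
```

View pics/s3z.png

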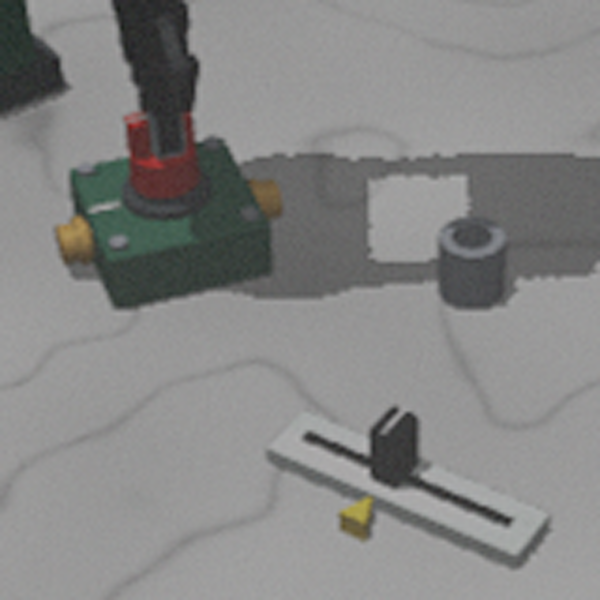

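View pics/d3z.png

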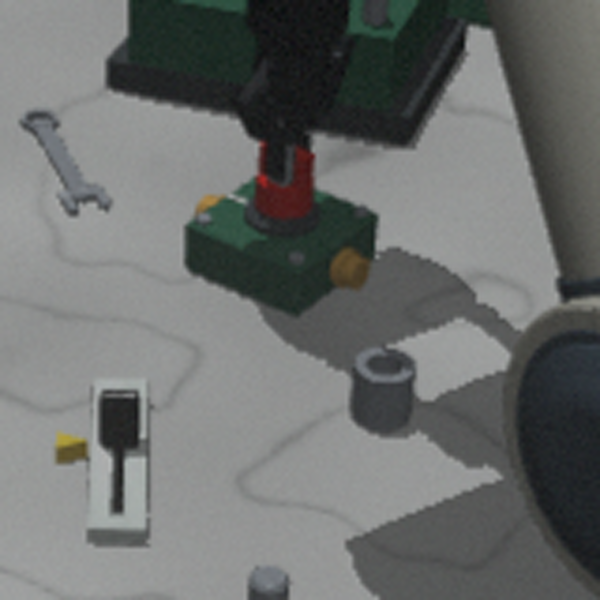

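Both views show the knob seated low on the valve, with its skirt hiding the collar, and the grip level with the pointer. The scene diff shows only the arm and its shadow, the grip and the knob as changed. I'll hand it in.

```bash
python3 -c "
from rig import *
print(sign_off())"
```

```text
the job is handed in; nothing more can be done
None
```

The job is handed in at about 18 s of the 61 s. The throttle stands at the pointer and the knob is home on the D-shaft, held pressed down by the gripper.

- **Throttle:** I gripped the black grip and slid it about 50 mm along the track. Seen from above after release, it sat within about 0.5 mm of the pointer's tip. In the last scene picture it still looked level with the pointer.
- **Knob:** I picked it up by the bar, turned it about 25° so the flats matched, and lowered it onto the shaft with no side force. The spring took up at about 4 N. It hit the stop at TCP height 0.0898 m, where the wrist force peaked at about 21 N, and I then eased off.
- **Final hold:** TCP is at 0.0897 m with 11.8 N upward on the tool and a finger gap of 14.8 mm. The knob's underside works out at about 56 mm above the bench, so the shaft is pressed essentially its full 6 mm.
- **Bystanders:** comparing the first and last scene pictures showed only the arm, its shadow, the throttle grip and the knob as changed.

**Checks that failed or disagreed:**
- A throttle re-measure from the final pose failed because the pointer was out of the wrist camera's view.
- The scene and wrist cameras disagreed by about 1 mm on how the knob lined up with the shaft. That was within the fit's play, and the knob went on cleanly.

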